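Set up the sample reader

ROBOT

A 6-joint arm with a two-finger parallel gripper is mounted at the origin on a cart in front of the work surface, level with it; the furniture and walls round the work are solid. World frame = base frame: x ahead of the robot, y to its left, z up, the work surface at z = 0. Lengths are in m, angles in rad, forces in N, time in s.
With the tool pointing down it reaches from about 0.4 to 0.825 m from the base axis. Payload 7 kg.
Tool frame: the origin (TCP) lies on the centre line of the jaws, within the pads' length; the fingertips stand tip_reach ahead of it and the grasp point (between the pads) is the TCP (tip_reach is the distance from the TCP to the fingertips, in m); z points along the fingers, y is the line along which they close (so a half turn about z gives the same grasp; the last joint's range is limited). The gripper opens to 88 mm and grips with 3 to 60 N. Pads are 19 mm wide; open, the fingers measure 130 mm over their backs; the gripper's body (78 mm by 193 mm) begins 47 mm behind the grasp point.
Start: joints at [1.462, 0.359, 0.012, 0, -1.224, -0.288], TCP at [0.261, 0.623, 0.246] pointing down, gripper open.
Joint ranges: [-3.07, 3.07], [-1.43, 2.12], [-1.02, 1.25], [-3.03, 1.67], [-3.05, -0], [-3.03, 3.03]. Speed limits (rad/s): [2.39, 2.39, 3.01, 3.14, 3.14, 3.14].

INTERFACE

Orientations are given as [roll, pitch, yaw] about the fixed x, y, z axes, in that order (R = Rz(yaw) Ry(pitch) Rx(roll)).
In Python, from station import get_state, grab_frame, calibration, job_done, find_in, mark_of, tip_reach gives the robot as it stands.
- The arm moves only by the shell command python3 -m handwheel 'ROWS' [OPENING] [FORCE]. ROWS is JSON, a list of rows, each an object with "delta_pos": the shift along the world's x, y, z in units of 30 mm (1.0 is 30 mm), a list of three; "dr": the turn, a rotation vector about the world's x, y, z in degrees, a list of three. In form: [{"delta_pos": [tx, ty, tz], "dr": [rx, ry, rz]}, ...]. A call has 1 to 10 rows; each row shifts and turns the commanded pose from where the row before left it; what a row does not reach is not made up. A row lasts 1/10 s, in which the tool goes at most 50 mm and 8.59 degrees, less where a joint would pass 70% of its speed; a pose out of reach is approached as far as the arm can. A call is refused whole if a number of a shift passes 1 or a number of a turn 8.59, either way. A call with a gripper value outside its range is refused whole. OPENING is the closure, from -1 (fully open) to 1 (shut), set as the call begins (- or left out, the last holds). The fingers move at their own pace and stop on an object; FORCE is the grip in N (left out, the last holds). Time passes only in rows, so rows that do not move let the fingers close. It gives the time, the measured TCP pose, the force, the opening and the grip force at its end, in the units of the state.
- get_state(): the state, without advancing time (a new reading comes with each control period).
- grab_frame(name): name is "scene" or "top"; returns the picture (384x512x3 uint8, red, green, blue); there is no depth.
- calibration(name): a dict with "fx", "fy", "cx", "cy" (pixels), "extrinsics" (4x4, takes a point from world to camera coordinates). Camera axes: x right, y down, z forward; pixel columns grow to the right and rows downward; lengths in m; the calibration is good to about 2 mm. A picture is of the moment at which its call begins. calibration takes no time and is no camera call.
- job_done(): hands the job in; it is judged then, once.
Trained networks look in the newest picture that a camera, given by its name, has taken for a name from the list of things; names that differ only in an ending like _2 or _b are one class to them, and where a whole thing is asked for, a point or a joint stands for the part that bears it (a point fixed in the world has none). Each returns a list of dicts, best first, with "conf" (0 to 1); they miss things now and then, are a little off and sometimes report something else, mostly with a low value. They report only what shows in the picture. A call takes as long as a camera call.
- find_in(camera, query): "location" ([column, row] in pixels, amid what is visible of it).
- mark_of(camera, query): "location" ([column, row] in pixels: a listed point, or the origin of a listed thing).
The state is a dict: "t": time; "q": joint angles; "qd": joint speeds; "joint_efforts": joint torques, N m; "eef_pos": TCP position; "ee_rot": TCP orientation; "force": force on the tool from outside, world axes, zero at the start; "moment": the same for the moment, N m; "width": finger opening in m; "gripper_force": force on a finger pad.
Only numpy, scipy, OpenCV 4.12 (cv2) and the standard library are available. Lean on these libraries where they do the work, as an engineer would, in place of code of your own. Each camera call takes 0.05 s, during which the arm holds its last target. There are 200 camera calls.

TASK

Get the sample reader ready for a reading: take the jar that was left standing on the rail and stand it upright in the steel tray, turn the carousel by its bar grip until the glass vial clicks into the place in front of the lamp, and slide the lamp carriage along the rail until its pointer lines up with the marker clip. Leave the vial and the two brass weights in their pockets, do not push the lamp against the jar, and do not disturb the other things on the bench.

Things in the scene. Friction and masses are not known exactly. Their poses are not given: they have to be found in the camera images.
- reader: the sample reader, fixed to the bench, about 475 long: an aluminium rail deck 70 wide (along reader x, +-35) and 14 high, reaching from y = -65 to y = +245, with a six-pocket carousel at its right-hand end (axis at x = 0, y = -150; disc 150 across). Origin on the bench surface on the rail's centre line; y along the rail away from the carousel, x across the rail away from the robot, z up
- carousel (a joint): turn of the carousel about its vertical axis, rad, 0 at the start, positive counter-clockwise seen from above; it clicks into a detent every 60 degrees (1.047 rad; at 0, +-1.047, +-2.094) and settles to the nearest by itself when let go; about 0.14 N m turns it over a click; limits +-3.1
- carousel_grip (a point): centre of the black bar grip on the post of the carousel, on its axis, 116 above the bench. The bar is 46 long, 12 thick and 38 tall (95 to 133 above the bench); its long side lies along this frame's x, which turns with the carousel (along reader x at the start).
- reading_spot (a point): fixed point on the reader: centre of the pocket floor in front of the lamp, the pocket next to the rail (reader x = 0, y = -98, 24 above the bench); the pocket there is empty at the start. The six pockets lie on a circle of radius 52 round the axis, 60 degrees apart; cups 31 across inside, 37 outside, 20 deep; a vial in one reaches 80 above the bench
- vial: glass sample vial with black screw cap, 27 across, 56 tall, upright in one of the pockets (seen from above, 60 degrees clockwise, 60 or 120 degrees counter-clockwise from the reading spot about the carousel axis). Origin at the centre of its underside
- big_weight: brass weight with knob, 25 across, 30 tall, in another pocket. Origin at the centre of its underside
- small_weight: brass weight with knob, 20 across, 24 tall, in another pocket. Origin at the centre of its underside
- lamp (a joint): travel of the lamp carriage along the rail towards the carousel, m: 0 at the far (left) end, up to 0.225; it stays where it is left (friction about 2.5 N)
- lamp_grip (a point): centre of the upright black fin on top of the lamp carriage, 100 above the bench; fin 12 thick along the rail, 28 across it, free from 71 to 118 above the bench. Carriage 64 wide across the rail, 50 along it; a lamp barrel 32 across lies along the rail under the fin. Frame as the reader's
- lamp_pointer (a point): tip of the small steel pointer on the near (-x) side of the lamp carriage, level with the middle of the fin along the rail, 24 above the bench; 38 nearer in reader x than the fin
- clip_tip (a point): tip of the steel marker clip fixed at the near edge of the rail (a block 14 x 12, 26 tall, with a small tongue towards the rail); the set place of the lamp pointer. Frame as the reader's: y along the rail
- left_jar: white sample jar with green lid, 52 across, 67 tall (lid 48 across, from 56 up), standing on the rail deck (14 above the bench) between the lamp and the carousel. 0.08 to 0.17 kg. Origin at the centre of its underside
- tray: square steel tray fixed on the bench to the right of the reader, 112 x 112 outside, walls 4 thick and 16 high, inner floor 4 above the bench. Origin at the centre of its underside
- amber_bottle: bystander: brown glass bottle with white cap, 56 across, 114 tall, behind the rail. Origin at the centre of its underside
- tall_jar: bystander: white sample jar with blue lid, 58 across, 83 tall, in front of the rail. Origin at the centre of its underside
- tape_roll: bystander: roll of tape lying flat, 72 across, 19 high, behind the rail. Origin at the centre of its underside
- bolt: bystander: hex bolt standing on its head, 15 across, 35 tall, on the bench to the right. Origin at the centre of its underside
- timer: bystander: white bench timer, 62 x 72, 20 high, on the bench to the left. Origin at the centre of its underside
- bulb: bystander: black rubber squeeze bulb lying on the bench at the far left, 37 x 66, 37 high. Origin at the centre of its underside
- far_bottle: bystander: white wash bottle with red spout, 65 x 78, 175 tall, behind and to the right of the carousel. Origin at the centre of its underside

How it is judged:
At the end, for the whole second after the job is handed in: Lamp pointer within 4 mm of the clip tip along the rail and at rest; the vial in the pocket in front of the lamp (within 8 mm of the reading spot), carousel at rest; vial and both weights upright on their pocket floors; the jar from the rail standing upright and still on the floor of the tray (y of lamp_pointer in the frame of clip_tip between -0.004 and 0.004 m and velocity of joint lamp between -0.01 and 0.01 m/s and horizontal distance between vial and reading_spot below 0.008 m and velocity of joint carousel between -0.05 and 0.05 rad/s and angle between each of vial, big_weight, small_weight's own z axis and vertical below 0.2 rad and height (world z) of each of vial, big_weight, small_weight below 0.032 m and horizontal distance between left_jar and tray below 0.035 m and height (world z) of left_jar below 0.01 m and angle between left_jar's own z axis and vertical below 0.1 rad and linear speed of left_jar below 0.01 m/s); the robot touches nothing.
It fails at once if a bystander (brown bottle, blue-lidded jar, tape roll, bolt, timer, rubber bulb, wash bottle) is pushed more than 20 mm or tipped (distance of any of amber_bottle, tall_jar, tape_roll, bolt, timer, bulb, far_bottle from where it was at the start of the episode above 0.02 m or angle between any of amber_bottle, tall_jar, bolt, timer, far_bottle's own z axis and vertical above 0.3 rad).
It fails at once if the vial or a weight is lifted out of its pocket or tipped over (height (world z) of any of vial, big_weight, small_weight above 0.036 m or angle between any of vial, big_weight, small_weight's own z axis and vertical above 0.5 rad).
It fails at once if the jar from the rail is tipped over (angle between left_jar's own z axis and vertical above 0.6 rad).
It fails at once if the lamp carriage is pushed against the jar (contact force between lamp and left_jar above 2 N).
It also fails if it takes over 72 s, if anything falls off the work surface, if the arm or the gripper's body presses on something with over 40 N, if the wrist force passes 120 N, or if a joint passes its speed limit or range.

## Working session

There is one attempt and no reset: what is moved stays moved. The work goes in short steps, Python scripts to look and compute and a shell command to move; the robot and the scene stay as the last step left them, time stands still between calls to the robot, and variables do not carry over. Pictures are saved under pics/ and viewed, at most 10 in all, crops included, and the job is handed in when it is done.

```bash
mkdir -p pics
cat > h.py <<'E'
import numpy as np, cv2
from station import *
def ray(cam,px):
    c=calibration(cam);E=np.array(c["extrinsics"]);R,t=E[:3,:3],E[:3,3]
    d=R.T@np.array([(px[0]-c["cx"])/c["fx"],(px[1]-c["cy"])/c["fy"],1]);return -R.T@t,d
def at(cam,px,z):
    o,d=ray(cam,px);return (o+d*(z-o[2])/d[2])[:3]
def proj(cam,p):
    c=calibration(cam);E=np.array(c["extrinsics"]);q=E[:3,:3]@np.array(p)+E[:3,3]
    return np.array([c["fx"]*q[0]/q[2]+c["cx"],c["fy"]*q[1]/q[2]+c["cy"]])
E
python3 - <<'E'
from h import *
np.set_printoptions(precision=4,suppress=True)
Z=dict(reader=0,carousel_grip=.116,reading_spot=.024,vial=.024,big_weight=.024,small_weight=.024,lamp_grip=.1,lamp_pointer=.024,clip_tip=.024,left_jar=.014,tray=0,amber_bottle=0,tall_jar=0,tape_roll=0,bolt=0,far_bottle=0)
for cam in("top","scene"):
    cv2.imwrite(f"pics/{cam}0.png",grab_frame(cam)[:,:,::-1])
    print(cam,ray(cam,(256,192)))
    for n,z in Z.items():
        r=mark_of(cam,n)
        if r: print(n,[(np.round(x["location"],1),round(x["conf"],2),at(cam,x["location"],z)[:2]) for x in r[:2]])
        else: print(n,None)
s=get_state();print(s["t"],s["eef_pos"],s["ee_rot"],s["width"],tip_reach)
E
```

```text
top (array([0.459 , 0.1068, 1.3087]), array([ 0.1309, -0.0058, -0.9914]))
reader [(array([261.1, 213.1]), 0.95, array([0.5564, 0.0788]))]
carousel_grip [(array([304.9, 192.6]), 0.7, array([ 0.6194, -0.0603])), (array([335. , 151.1]), 0.5, array([ 0.7617, -0.1588]))]
reading_spot [(array([288. , 204.1]), 0.86, array([ 0.5892, -0.0143]))]
vial [(array([286. , 185.3]), 0.45, array([ 0.6557, -0.006 ])), (array([216.7, 243.3]), 0.26, array([0.4454, 0.2302]))]
big_weight [(array([298.2, 208.5]), 0.43, array([ 0.5747, -0.0504]))]
small_weight [(array([312.4, 203.8]), 0.47, array([ 0.5928, -0.1001])), (array([283.6, 226.4]), 0.23, array([ 0.5106, -0.0004]))]
lamp_grip [(array([208.4, 230.1]), 0.81, array([0.4881, 0.2518]))]
lamp_pointer [(array([216.3, 238.6]), 0.59, array([0.4614, 0.2322]))]
clip_tip [(array([265.7, 222.5]), 0.35, array([0.5223, 0.0624]))]
left_jar [(array([237.2, 222.5]), 0.69, array([0.5198, 0.1622]))]
tray [(array([356.2, 222.5]), 0.78, array([ 0.5332, -0.2605])), (array([259.3, 212.5]), 0.61, array([0.5584, 0.0853]))]
amber_bottle [(array([257.7, 183.9]), 0.53, array([0
[... 1342 characters left out ...]
rray([332.9, 280.6]), 0.69, array([ 0.5307, -0.2774])), (array([293.4, 239. ]), 0.31, array([ 0.6042, -0.0774]))]
amber_bottle [(array([296.9, 235.9]), 0.65, array([ 0.6251, -0.0766])), (array([262.8, 212. ]), 0.58, array([0.6525, 0.1016]))]
tall_jar [(array([257.3, 244.7]), 0.89, array([ 0.5016, -0.0049])), (array([165.6, 200.3]), 0.19, array([0.4582, 0.4403]))]
tape_roll [(array([245.7, 228.3]), 0.6, array([0.5393, 0.0833])), (array([230.9, 208.6]), 0.45, array([0.5889, 0.207 ]))]
bolt [(array([280.1, 275.7]), 0.39, array([ 0.4428, -0.1486]))]
far_bottle [(array([348.3, 226.2]), 0.78, array([ 0.7883, -0.1813]))]
1.7 [0.2609 0.6225 0.2456] [-3.1416  0.     -0.3969] 0.08760152917332364 0.019
```

View pics/top0.png

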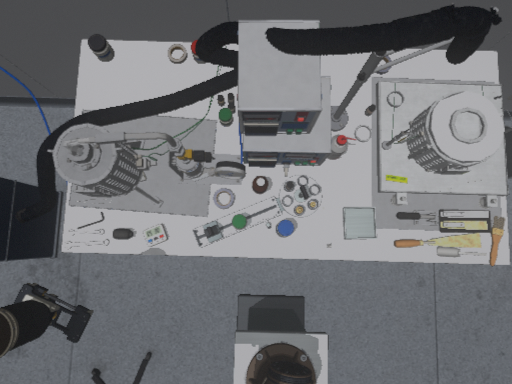

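View pics/scene0.png

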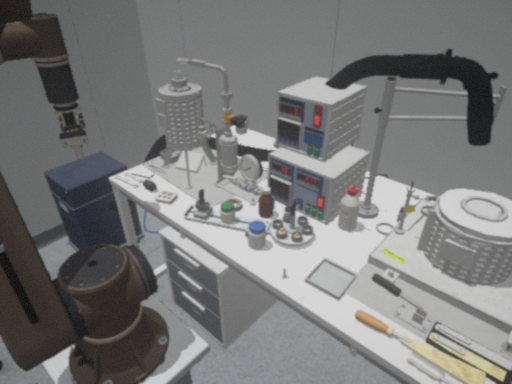

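The top view shows the reader diagonally: lamp at about (210,230), green jar at (239,221), carousel at (300,195), blue jar at (286,228) and tray at (359,223). I'll enlarge both views for accuracy.

Run:
```python
import cv2,numpy as np
a=cv2.imread("pics/top0.png")[165:255,190:340];b=cv2.imread("pics/scene0.png")[180:270,180:330]
cv2.imwrite("pics/c0.png",cv2.resize(a,(800,480),interpolation=cv2.INTER_CUBIC));cv2.imwrite("pics/c1.png",cv2.resize(b,(800,480),interpolation=cv2.INTER_CUBIC))
```

```text
(no output)
```

View pics/c0.png

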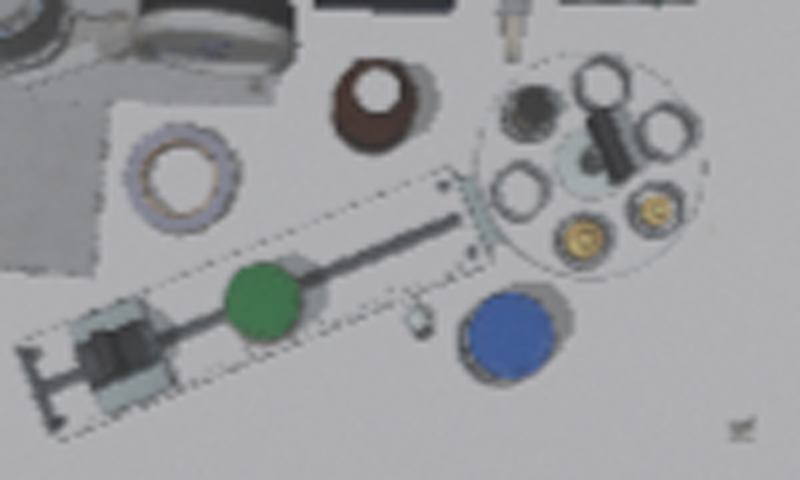

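View pics/c1.png

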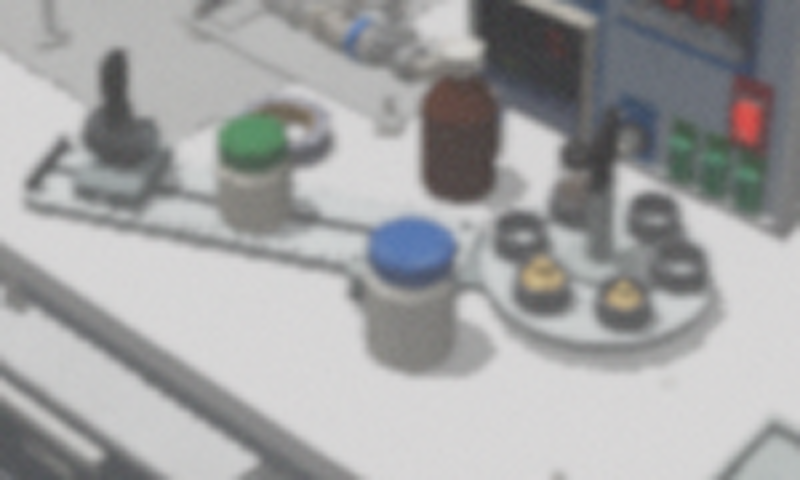

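```bash
cat > fit.py <<'E'
from h import *
from scipy.optimize import least_squares
np.set_printoptions(precision=4,suppress=True)
T=lambda u:np.array([190+(u[0]+.5)/5.333-.5,165+(u[1]+.5)/5.333-.5])
S=lambda u:np.array([180+(u[0]+.5)/5.333-.5,180+(u[1]+.5)/5.333-.5])
F=[("top",T((55,440)),(-.035,.245,.014)),("top",T((15,345)),(.035,.245,.014)),("top",T((450,168)),(.035,-.065,.014)),
("top",T((520,190)),(0,-.098,.044)),("top",T((602,82)),(.045,-.176,.044)),("top",T((665,130)),(0,-.202,.044)),("top",T((530,112)),(.045,-.124,.08)),
("top",T((656,208)),(-.045,-.176,.046)),("top",T((583,238)),(-.045,-.124,.05)),("top",T((610,145)),(0,-.15,.133)),
("scene",S((522,228)),(0,-.098,.044)),("scene",S((656,212)),(.045,-.176,.044)),("scene",S((683,260)),(0,-.202,.044)),("scene",S((603,150)),(0,-.15,.116))]
def w(p,l):
    c,s=np.cos(p[2]),np.sin(p[2]);return np.array([p[0]+c*l[0]-s*l[1],p[1]+s*l[0]+c*l[1],l[2]])
res=lambda p:np.concatenate([proj(c,w(p,l))-u for c,u,l in F])
r=least_squares(res,[.556,.08,-.3],loss="soft_l1")
p=r.x
if __name__=="__main__":
    print(p,np.degrees(p[2]));print(r.fun.reshape(-1,2).T)
    for n,l in dict(axis=(0,-.15,.116),reading=(0,-.098,.024),vial=(.045,-.124,.024)).items(): print(n,w(p,l))
    def tri(a,b,z):
        f=lambda q:np.r_[proj("top",[*q,z])-T(a),proj("scene",[*q,z])-S(b)]
        r=least_squares(f,[.55,.05]);return r.x,r.fun,at("top",T(a),z)[:2]
    inv=lambda q:np.array([[np.cos(p[2]),np.sin(p[2])],[-np.sin(p[2]),np.cos(p[2])]])@(np.array(q)-p[:2])
    for n,a,b,z in [("jar",(264,302),(253,136),.081),("blue",(511,335),(413,243),.083),("amber",(379,90),(462,57),.114),("clip",(420,318),(357,270),.026)]:
        q,e,t=tri(a,b,z);print(n,q,e,t,"reader",inv(q))
    for n,q in dict(lp_top=(.4614,.2322),lp_sc=(.4385,.2361),lg_top=(.4881,.2518),lg_sc=(.5056,.2665),clip_t=(.5223,.0624),clip_s=(.5136,.0599)).items(): print(n,inv(q))
    print("fin",inv(at("top",T((122,348)),.118)[:2]))
E
python3 fit.py
```

```text
[0.5594 0.0806 0.4176] 23.92545142332119
[[-0.406  -0.1021 -0.0753 -0.0215  0.1754  0.3213  1.005   0.3842  0.3854
   0.5018 -0.366  -0.3144 -0.4713  0.3972]
 [ 0.6573 -0.2163 -0.1696  0.3836  0.3662  0.4075 -1.2592  0.4612  0.4113
  -0.1805 -1.1551 -1.6158 -1.4318 -1.0681]]
axis [ 0.6203 -0.0565  0.116 ]
reading [ 0.5992 -0.009   0.024 ]
vial [ 0.6509 -0.0145  0.024 ]
jar [0.5202 0.1522] [ 0.2731  0.267  -0.0426 -0.6939] [0.5211 0.1532] reader [-0.0068  0.0814]
blue [ 0.5038 -0.0025] [ 0.2709  0.401   0.0488 -0.7533] [ 0.5051 -0.0015] reader [-0.0846 -0.0533]
amber [0.6497 0.0836] [ 0.5813  0.7683  0.0384 -1.9175] [0.6522 0.0856] reader [ 0.0837 -0.0338]
clip [0.5142 0.0531] [-0.032   0.6562  0.4341 -0.7305] [0.5165 0.0531] reader [-0.0525 -0.0067]
lp_top [-0.0281  0.1784]
lp_sc [-0.0475  0.1912]
lg_top [0.0042 0.1855]
lg_sc [0.0262 0.1918]
clip_t [-0.0413 -0.0015]
clip_s [-0.0503 -0.0003]
fin [-0.0012  0.1713]
```

The black-capped vial, crop (530,112), sits 60° clockwise of the reading pocket at (520,190), so I need to turn +60°. The clip is at (418,318) and the jar lid at (264,302). Before moving I'll locate the tray and the box behind the carousel.

Run:
```python
from fit import *
print("box top",at("top",(318,166),0),at("top",(245,166),0),"scene",at("scene",(327,224),0),at("scene",(270,198),0))
a=cv2.imread("pics/top0.png")[120:250,230:400];b=cv2.imread("pics/scene0.png")[130:310,250:400]
cv2.imwrite("pics/d.png",np.hstack([cv2.resize(a,(392,300),interpolation=3),cv2.resize(b,(400,300*1)[:2],interpolation=3)]).repeat(1,0))
for n in("tray","left_jar","bolt"):
  for c in("top","scene"):
    r=find_in(c,n); print(n,c,[(np.round(x["location"],1),round(x["conf"],2),at(c,x["location"],.01)[:2]) for x in r[:2]])
```

```text
box top [ 0.7338 -0.123   0.    ] [ 0.7256  0.1419 -0.    ] scene [ 0.7493 -0.118   0.    ] [0.7423 0.1415 0.    ]
tray top [(array([357.3, 223.6]), 0.63, array([ 0.5288, -0.2616]))]
tray scene [(array([332.6, 281.1]), 0.92, array([ 0.5196, -0.282 ])), (array([285.7, 210.4]), 0.29, array([0.7061, 0.0353]))]
left_jar top [(array([236.6, 220.7]), 0.66, array([0.5262, 0.1647]))]
left_jar scene [(array([229.8, 214.5]), 0.53, array([0.5504, 0.1735]))]
bolt top [(array([286.3, 227.7]), 0.44, array([ 0.5069, -0.0111]))]
bolt scene [(array([263.4, 203.2]), 0.7, array([0.6868, 0.1283]))]
```

View pics/d.png

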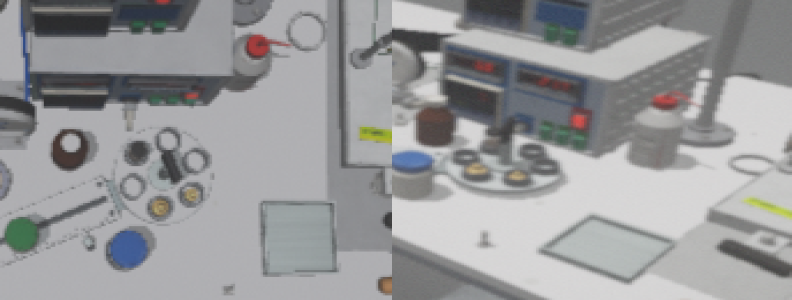

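```bash
R='{"delta_pos":[0.43,-0.78,-0.1],"dr":[0,0,-2.17]}'; python3 -m handwheel '[{"delta_pos":[0.43,-0.78,-0.1],"dr":[0,0,-2.17]},{"delta_pos":[0.43,-0.78,-0.1],"dr":[0,0,-2.17]},{"delta_pos":[0.43,-0.78,-0.1],"dr":[0,0,-2.17]},{"delta_pos":[0.43,-0.78,-0.1],"dr":[0,0,-2.17]},{"delta_pos":[0.43,-0.78,-0.1],"dr":[0,0,-2.17]},{"delta_pos":[0.43,-0.78,-0.1],"dr":[0,0,-2.17]},{"delta_pos":[0.43,-0.78,-0.1],"dr":[0,0,-2.17]},{"delta_pos":[0.43,-0.78,-0.1],"dr":[0,0,-2.17]},{"delta_pos":[0.43,-0.78,-0.1],"dr":[0,0,-2.17]},{"delta_pos":[0.43,-0.78,-0.1],"dr":[0,0,-2.17]}]' -1
python3 -m handwheel '[{"delta_pos":[0.43,-0.78,-0.1],"dr":[0,0,-2.17]},{"delta_pos":[0.43,-0.78,-0.1],"dr":[0,0,-2.17]},{"delta_pos":[0.43,-0.78,-0.1],"dr":[0,0,-2.17]},{"delta_pos":[0.43,-0.78,-0.1],"dr":[0,0,-2.17]},{"delta_pos":[0.43,-0.78,-0.1],"dr":[0,0,-2.17]},{"delta_pos":[0.43,-0.78,-0.1],"dr":[0,0,-2.17]},{"delta_pos":[0.43,-0.78,-0.1],"dr":[0,0,-2.17]},{"delta_pos":[0.43,-0.78,-0.1],"dr":[0,0,-2.17]},{"delta_pos":[0.43,-0.78,-0.1],"dr":[0,0,-2.17]},{"delta_pos":[0.43,-0.78,-0.1],"dr":[0,0,-2.17]}]'
```

```text
t: 3.0
eef_pos: [0.3903, 0.3876, 0.2157]
ee_rot: [-3.141, 0.0, -0.777]
force: [-0.2, 0.4, -0.5]
width: 0.0873
gripper_force: 0.0
t: 4.0
eef_pos: [0.5194, 0.1536, 0.1857]
ee_rot: [-3.141, 0.0, -1.156]
force: [0.2, -0.3, -0.1]
width: 0.0878
gripper_force: 0.0
```

```bash
python3 -m handwheel '[{"delta_pos":[0.02,0,-0.6],"dr":[0,0,0]},{"delta_pos":[0,0,-0.6],"dr":[0,0,0]},{"delta_pos":[0,0,-0.6],"dr":[0,0,0]},{"delta_pos":[0,0,-0.6],"dr":[0,0,0]},{"delta_pos":[0,0,-0.6],"dr":[0,0,0]},{"delta_pos":[0,0,-0.6],"dr":[0,0,0]},{"delta_pos":[0,0,-0.4],"dr":[0,0,0]},{"delta_pos":[0,0,-0.36],"dr":[0,0,0]},{"delta_pos":[0,0,0],"dr":[0,0,0]}]' -1
python3 -m handwheel '[{"delta_pos":[0,0,0],"dr":[0,0,0]},{"delta_pos":[0,0,0],"dr":[0,0,0]},{"delta_pos":[0,0,0],"dr":[0,0,0]},{"delta_pos":[0,0,0],"dr":[0,0,0]},{"delta_pos":[0,0,0],"dr":[0,0,0]},{"delta_pos":[0,0,0],"dr":[0,0,0]},{"delta_pos":[0,0,0],"dr":[0,0,0]},{"delta_pos":[0,0,0],"dr":[0,0,0]},{"delta_pos":[0,0,0],"dr":[0,0,0]}]' 1 20
```

```text
t: 4.9
eef_pos: [0.5189, 0.1541, 0.0536]
ee_rot: [3.14, -0.0, -1.154]
force: [-0.6, -1.0, 0.9]
width: 0.0875
gripper_force: 0.0
t: 5.8
eef_pos: [0.5198, 0.1548, 0.0551]
ee_rot: [-3.141, 0.0, -1.154]
force: [0.1, -0.2, 4.6]
width: 0.0504
gripper_force: 20.0
```

```bash
python3 -m handwheel '[{"delta_pos":[0,0,0.3],"dr":[0,0,0]},{"delta_pos":[0,0,0.6],"dr":[0,0,0]},{"delta_pos":[0,0,0.8],"dr":[0,0,0]},{"delta_pos":[0,0,0.8],"dr":[0,0,0]},{"delta_pos":[0,0,0.8],"dr":[0,0,0]},{"delta_pos":[0,0,0.8],"dr":[0,0,0]},{"delta_pos":[0,0,0.5],"dr":[0,0,0]},{"delta_pos":[0,-0.4,0.1],"dr":[0,0,0]},{"delta_pos":[0,-0.8,0],"dr":[0,0,-4]},{"delta_pos":[0.03,-0.9,0],"dr":[0,0,-5]}]'
python3 -m handwheel '[{"delta_pos":[0.03,-0.9,0],"dr":[0,0,-6]},{"delta_pos":[0.03,-0.9,0],"dr":[0,0,-6]},{"delta_pos":[0.03,-0.9,0],"dr":[0,0,-6]},{"delta_pos":[0.03,-0.9,0],"dr":[0,0,-6]},{"delta_pos":[0.03,-0.9,0],"dr":[0,0,-6]},{"delta_pos":[0.03,-0.9,0],"dr":[0,0,-6]},{"delta_pos":[0.03,-0.9,0],"dr":[0,0,-6]},{"delta_pos":[0.03,-0.9,0],"dr":[0,0,-6]},{"delta_pos":[0.03,-0.9,0],"dr":[0,0,-6]},{"delta_pos":[0.03,-0.9,0],"dr":[0,0,-6]}]'
python3 -m handwheel '[{"delta_pos":[0.03,-0.9,0],"dr":[0,0,-6]},{"delta_pos":[0.03,-0.7,0],"dr":[0,0,-4]},{"delta_pos":[0,-0.4,0],"dr":[0,0,0]},{"delta_pos":[0,0,0],"dr":[0,0,0]}]'
```

```text
t: 6.8
eef_pos: [0.5193, 0.0905, 0.1951]
ee_rot: [3.14, 0.0, -1.313]
force: [-0.4, -0.6, -0.9]
width: 0.0507
gripper_force: 20.0
t: 7.8
eef_pos: [0.5279, -0.1799, 0.1947]
ee_rot: [3.14, -0.001, -2.363]
force: [0.7, 0.3, -0.9]
width: 0.0506
gripper_force: 20.0
t: 8.2
eef_pos: [0.5301, -0.2397, 0.1948]
ee_rot: [3.14, -0.001, -2.533]
force: [-0.8, 0.2, -1.7]
width: 0.0505
gripper_force: 20.0
```

Run:
```python
from h import *
g=grab_frame("top")[:,:,::-1];s=grab_frame("scene")[:,:,::-1]
cv2.imwrite("pics/e.png",np.hstack([cv2.resize(g[150:270,270:420],(400,320),interpolation=3),cv2.resize(s[150:310,220:420],(400,320),interpolation=3)]))
```

```text
(no output)
```

View pics/e.png

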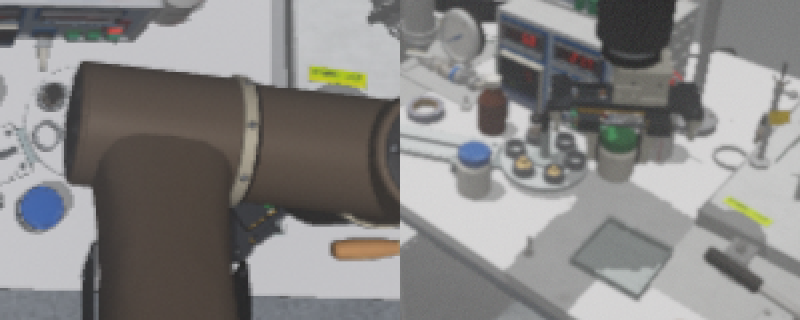

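The jar hangs upright, at (618,140) in the right-hand half, and the tray is clear at (620,258). I'll lower it.

```bash
python3 -m handwheel '[{"delta_pos":[0.03,-0.5,-0.3],"dr":[0,0,0]},{"delta_pos":[0,-0.43,-0.7],"dr":[0,0,0]},{"delta_pos":[0,0,-0.8],"dr":[0,0,0]},{"delta_pos":[0,0,-0.8],"dr":[0,0,0]},{"delta_pos":[0,0,-0.8],"dr":[0,0,0]},{"delta_pos":[0,0,-0.7],"dr":[0,0,0]},{"delta_pos":[0,0,-0.4],"dr":[0,0,0]},{"delta_pos":[0,0,-0.2],"dr":[0,0,0]},{"delta_pos":[0,0,-0.1],"dr":[0,0,0]},{"delta_pos":[0,0,0],"dr":[0,0,0]}]'
python3 -m handwheel '[{"delta_pos":[0,0,-0.1],"dr":[0,0,0]},{"delta_pos":[0,0,-0.07],"dr":[0,0,0]},{"delta_pos":[0,0,0],"dr":[0,0,0]}]'
```

```text
t: 9.3
eef_pos: [0.5324, -0.2664, 0.0521]
ee_rot: [-3.141, 0.0, -2.533]
force: [1.1, 0.2, -1.3]
width: 0.0508
gripper_force: 20.0
t: 9.6
eef_pos: [0.5321, -0.2664, 0.0468]
ee_rot: [-3.141, 0.0, -2.533]
force: [-0.5, 0.7, -1.3]
width: 0.0506
gripper_force: 20.0
```

Still not in contact; 2 mm more, then release.

```bash
python3 -m handwheel '[{"delta_pos":[0,0,-0.05],"dr":[0,0,0]},{"delta_pos":[0,0,0],"dr":[0,0,0]}]'
python3 -m handwheel '[{"delta_pos":[0,0,0],"dr":[0,0,0]},{"delta_pos":[0,0,0],"dr":[0,0,0]},{"delta_pos":[0,0,0],"dr":[0,0,0]},{"delta_pos":[0,0,0],"dr":[0,0,0]},{"delta_pos":[0,0,0],"dr":[0,0,0]},{"delta_pos":[0,0,0],"dr":[0,0,0]}]' -1
```

```text
t: 9.8
eef_pos: [0.5322, -0.2664, 0.0453]
ee_rot: [-3.141, 0.0, -2.533]
force: [0.2, 0.1, -1.6]
width: 0.0511
gripper_force: 20.0
t: 10.4
eef_pos: [0.5321, -0.2664, 0.0452]
ee_rot: [-3.142, 0.0, -2.533]
force: [-0.6, 0.6, 0.6]
width: 0.0865
gripper_force: 0.0
```

```bash
python3 -m handwheel '[{"delta_pos":[0,0,0.4],"dr":[0,0,0]},{"delta_pos":[0,0,0.8],"dr":[0,0,0]},{"delta_pos":[0,0,1],"dr":[0,0,0]},{"delta_pos":[0,0,1],"dr":[0,0,0]},{"delta_pos":[0,0,1],"dr":[0,0,0]},{"delta_pos":[0,0,0.96],"dr":[0,0,0]},{"delta_pos":[0.24,0.6,0],"dr":[0,0,-1]},{"delta_pos":[0.34,0.8,0],"dr":[0,0,-1]},{"delta_pos":[0.34,0.8,0],"dr":[0,0,-1]},{"delta_pos":[0.34,0.8,0],"dr":[0,0,-1]}]'
python3 -m handwheel '[{"delta_pos":[0.34,0.8,0],"dr":[0,0,-1]},{"delta_pos":[0.34,0.8,0],"dr":[0,0,-1]},{"delta_pos":[0.34,0.8,0],"dr":[0,0,-1]},{"delta_pos":[0.34,0.8,0],"dr":[0,0,-2]},{"delta_pos":[0.32,0.8,0],"dr":[0,0,-2]},{"delta_pos":[0,0,0],"dr":[0,0,0]}]'
```

```text
t: 11.4
eef_pos: [0.5701, -0.1756, 0.2012]
ee_rot: [-3.141, 0.001, -2.604]
force: [-0.9, -0.0, 0.3]
width: 0.0878
gripper_force: 0.0
t: 12.0
eef_pos: [0.6213, -0.054, 0.2008]
ee_rot: [-3.141, 0.001, -2.724]
force: [-0.2, 0.1, -0.6]
width: 0.0874
gripper_force: 0.0
```

Run:
```python
from h import *
g=grab_frame("top")[:,:,::-1];s=grab_frame("scene")[:,:,::-1]
cv2.imwrite("pics/f.png",np.hstack([cv2.resize(g[150:270,270:420],(400,320),interpolation=3),cv2.resize(s[170:290,230:380],(400,320),interpolation=3)]))
```

```text
(no output)
```

View pics/f.png

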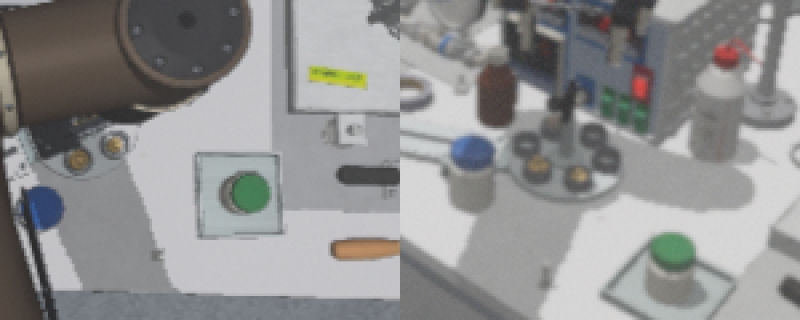

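The jar stands upright near the middle of the tray, at (245,193) left and (672,265) right. The gripper is over the grip post at (568,120). I'll descend and grip.

```bash
python3 -m handwheel '[{"delta_pos":[-0.03,-0.08,-0.3],"dr":[0,0,0]},{"delta_pos":[0,0,-0.5],"dr":[0,0,0]},{"delta_pos":[0,0,-0.5],"dr":[0,0,0]},{"delta_pos":[0,0,-0.5],"dr":[0,0,0]},{"delta_pos":[0,0,-0.5],"dr":[0,0,0]},{"delta_pos":[0,0,-0.4],"dr":[0,0,0]},{"delta_pos":[0,0,-0.2],"dr":[0,0,0]},{"delta_pos":[0,0,0],"dr":[0,0,0]}]'
python3 -m handwheel '[{"delta_pos":[0,0,0],"dr":[0,0,0]},{"delta_pos":[0,0,0],"dr":[0,0,0]},{"delta_pos":[0,0,0],"dr":[0,0,0]},{"delta_pos":[0,0,0],"dr":[0,0,0]},{"delta_pos":[0,0,0],"dr":[0,0,0]},{"delta_pos":[0,0,0],"dr":[0,0,0]},{"delta_pos":[0,0,0],"dr":[0,0,0]},{"delta_pos":[0,0,0],"dr":[0,0,0]},{"delta_pos":[0,0,0],"dr":[0,0,0]},{"delta_pos":[0,0,0],"dr":[0,0,0]}]' 1 15
```

```text
t: 12.9
eef_pos: [0.6187, -0.0593, 0.112]
ee_rot: [3.141, -0.002, -2.726]
force: [0.3, -1.1, -0.2]
width: 0.0877
gripper_force: 0.0
t: 13.9
eef_pos: [0.6189, -0.0577, 0.1129]
ee_rot: [3.14, 0.0, -2.725]
force: [-2.7, 4.9, 1.5]
width: 0.0169
gripper_force: 15.0
```

Width is 17 mm against a 12 mm bar. The tips may be on the post just under the bar, so I'll raise and regrip.

```bash
python3 -m handwheel '[{"delta_pos":[0,0,0],"dr":[0,0,0]},{"delta_pos":[0,0,0],"dr":[0,0,0]},{"delta_pos":[0,0,0.15],"dr":[0,0,0]},{"delta_pos":[0,0,0.15],"dr":[0,0,0]},{"delta_pos":[0,0,0],"dr":[0,0,0]}]' 0
python3 -m handwheel '[{"delta_pos":[0,0,0],"dr":[0,0,0]},{"delta_pos":[0,0,0],"dr":[0,0,0]},{"delta_pos":[0,0,0],"dr":[0,0,0]},{"delta_pos":[0,0,0],"dr":[0,0,0]},{"delta_pos":[0,0,0],"dr":[0,0,0]},{"delta_pos":[0,0,0],"dr":[0,0,0]},{"delta_pos":[0,0,0],"dr":[0,0,0]}]' 1 30
```

```text
t: 14.4
eef_pos: [0.6199, -0.0589, 0.123]
ee_rot: [-3.141, 0.001, -2.725]
force: [0.2, -0.3, 0.4]
width: 0.0429
gripper_force: 0.0
t: 15.1
eef_pos: [0.6188, -0.0577, 0.1218]
ee_rot: [3.14, -0.0, -2.725]
force: [-3.3, 6.3, 2.2]
width: 0.012
gripper_force: 30.0
```

```bash
python3 -m handwheel '[{"delta_pos":[-0.03,0.06,0],"dr":[0,0,3]},{"delta_pos":[0,0,0],"dr":[0,0,5]},{"delta_pos":[0,0,0],"dr":[0,0,6]},{"delta_pos":[0,0,0],"dr":[0,0,6]}]'
python3 -m handwheel '[{"delta_pos":[0,0,0],"dr":[0,0,6]},{"delta_pos":[0,0,0],"dr":[0,0,6]},{"delta_pos":[0,0,0],"dr":[0,0,6]},{"delta_pos":[0,0,0],"dr":[0,0,6]},{"delta_pos":[0,0,0],"dr":[0,0,6]},{"delta_pos":[0,0,0],"dr":[0,0,6]},{"delta_pos":[0,0,0],"dr":[0,0,4]},{"delta_pos":[0,0,0],"dr":[0,0,0]}]'
```

```text
t: 15.5
eef_pos: [0.6193, -0.0584, 0.1218]
ee_rot: [-3.14, -0.0, -2.372]
force: [6.0, -8.9, -5.4]
width: 0.0118
gripper_force: 30.0
t: 16.3
eef_pos: [0.6211, -0.0592, 0.1218]
ee_rot: [-3.137, -0.002, -1.675]
force: [13.0, -15.2, -10.7]
width: 0.0117
gripper_force: 30.0
```

```bash
python3 -m handwheel '[{"delta_pos":[0,0,0],"dr":[0,0,0]},{"delta_pos":[0,0,0],"dr":[0,0,0]},{"delta_pos":[0,0,0],"dr":[0,0,0]},{"delta_pos":[0,0,0],"dr":[0,0,0]},{"delta_pos":[0,0,0],"dr":[0,0,0]},{"delta_pos":[0,0,0.3],"dr":[0,0,0]},{"delta_pos":[0,0,0.6],"dr":[0,0,0]},{"delta_pos":[0,0,0.9],"dr":[0,0,0]},{"delta_pos":[0,0,0.9],"dr":[0,0,0]}]' 0
python3 -m handwheel '[{"delta_pos":[-0.5,0.8,0],"dr":[0,0,-6]},{"delta_pos":[-0.5,0.8,0],"dr":[0,0,-6]},{"delta_pos":[-0.5,0.8,0],"dr":[0,0,-6]},{"delta_pos":[-0.5,0.9,0],"dr":[0,0,-6]},{"delta_pos":[-0.5,0.9,0],"dr":[0,0,-6]},{"delta_pos":[-0.5,0.9,0],"dr":[0,0,-6]}]' -1
python3 - <<'E'
from h import *
g=grab_frame("top")[:,:,::-1];s=grab_frame("scene")[:,:,::-1]
cv2.imwrite("pics/g.png",np.hstack([cv2.resize(g[165:255,190:340],(400,240),interpolation=3),cv2.resize(s[170:260,180:330],(400,240),interpolation=3)]))
E
```

```text
t: 17.2
eef_pos: [0.6183, -0.057, 0.2044]
ee_rot: [3.141, -0.0, -1.678]
force: [0.3, -0.6, -0.7]
width: 0.0438
gripper_force: 0.0
t: 17.8
eef_pos: [0.5279, 0.0971, 0.2039]
ee_rot: [-3.141, 0.001, -2.31]
force: [0.2, 0.0, -0.2]
width: 0.0845
gripper_force: 0.0
```

View pics/g.png

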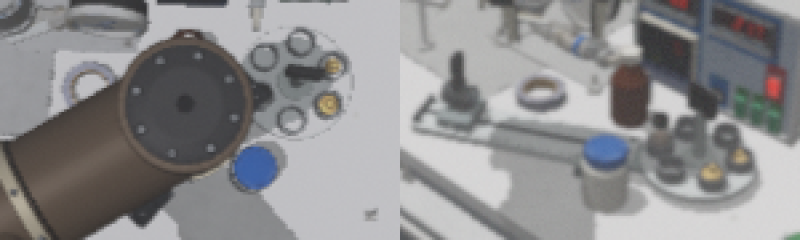

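The vial now stands in the reading pocket, at (659,130) right, with both weights at (712,178) and (740,157) still in theirs. Next I'll find the lamp fin.

Run:
```python
from fit import *
inv=lambda q:np.array([[np.cos(p[2]),np.sin(p[2])],[-np.sin(p[2]),np.cos(p[2])]])@(np.array(q)[:2]-p[:2])
print("base",inv(at("top",T((126,354)),.03)))
for y in(.165,.175,.185,.195):
  print(y,w(p,(0,y,.1)),"scene fin mid c1",(proj("scene",w(p,(0,y,.095)))-180+.5)*5.333,"topfin c0",(proj("top",w(p,(0,y,.118)))-[190,165]+.5)*5.333)
```

```text
base [0.0001 0.1781]
0.165 [0.4925 0.2314 0.1   ] scene fin mid c1 [138.597  88.191] topfin c0 [131.4042 342.6906]
0.175 [0.4885 0.2405 0.1   ] scene fin mid c1 [124.8118  85.6946] topfin c0 [115.9969 348.9695]
0.185 [0.4844 0.2497 0.1   ] scene fin mid c1 [111.0832  83.2085] topfin c0 [100.5756 355.254 ]
0.195 [0.4804 0.2588 0.1   ] scene fin mid c1 [97.4107 80.7325] topfin c0 [ 85.1405 361.5442]
```

```bash
python3 -m handwheel '[{"delta_pos":[-0.2,0.7,0],"dr":[0,0,-4]},{"delta_pos":[-0.2,0.7,0],"dr":[0,0,-4]},{"delta_pos":[-0.2,0.7,0],"dr":[0,0,-4]},{"delta_pos":[-0.2,0.7,0],"dr":[0,0,-4]},{"delta_pos":[-0.2,0.7,0],"dr":[0,0,-4]},{"delta_pos":[-0.2,0.7,0],"dr":[0,0,-3.7]},{"delta_pos":[-0.17,0.68,0],"dr":[0,0,0]},{"delta_pos":[0,0,-0.2],"dr":[0,0,0]},{"delta_pos":[0,0,-0.5],"dr":[0,0,0]},{"delta_pos":[0,0,-0.6],"dr":[0,0,0]}]' -1
python3 -m handwheel '[{"delta_pos":[0,0,-0.6],"dr":[0,0,0]},{"delta_pos":[0,0,-0.6],"dr":[0,0,0]},{"delta_pos":[0,0,-0.5],"dr":[0,0,0]},{"delta_pos":[0,0,-0.3],"dr":[0,0,0]},{"delta_pos":[0,0,-0.2],"dr":[0,0,0]},{"delta_pos":[0,0,0],"dr":[0,0,0]}]'
python3 -m handwheel '[{"delta_pos":[0,0,0],"dr":[0,0,0]},{"delta_pos":[0,0,0],"dr":[0,0,0]},{"delta_pos":[0,0,0],"dr":[0,0,0]},{"delta_pos":[0,0,0],"dr":[0,0,0]},{"delta_pos":[0,0,0],"dr":[0,0,0]},{"delta_pos":[0,0,0],"dr":[0,0,0]},{"delta_pos":[0,0,0],"dr":[0,0,0]},{"delta_pos":[0,0,0],"dr":[0,0,0]},{"delta_pos":[0,0,0],"dr":[0,0,0]},{"delta_pos":[0,0,0],"dr":[0,0,0]}]' 1 20
```

```text
t: 18.9
eef_pos: [0.4879, 0.2424, 0.1644]
ee_rot: [3.141, 0.002, -2.719]
force: [-0.2, -0.4, -0.9]
width: 0.0877
gripper_force: 0.0
t: 19.5
eef_pos: [0.4874, 0.242, 0.0976]
ee_rot: [-3.141, -0.001, -2.72]
force: [0.2, 0.7, -0.5]
width: 0.0877
gripper_force: 0.0
t: 20.5
eef_pos: [0.4872, 0.2427, 0.0979]
ee_rot: [3.141, 0.0, -2.72]
force: [-1.6, 2.4, 0.4]
width: 0.0135
gripper_force: 1.2
```

```bash
python3 -m handwheel '[{"delta_pos":[0,0,0],"dr":[0,0,0]},{"delta_pos":[0,0,0],"dr":[0,0,0]},{"delta_pos":[0.1,-0.22,0],"dr":[0,0,0]}]'
python3 -m handwheel '[{"delta_pos":[0.216,-0.4875,0],"dr":[0,0,0]},{"delta_pos":[0.216,-0.4875,0],"dr":[0,0,0]},{"delta_pos":[0.216,-0.4875,0],"dr":[0,0,0]},{"delta_pos":[0.216,-0.4875,0],"dr":[0,0,0]},{"delta_pos":[0.216,-0.4875,0],"dr":[0,0,0]},{"delta_pos":[0.216,-0.4875,0],"dr":[0,0,0]},{"delta_pos":[0.216,-0.4875,0],"dr":[0,0,0]},{"delta_pos":[0.216,-0.4875,0],"dr":[0,0,0]},{"delta_pos":[0.1,-0.22,0],"dr":[0,0,0]},{"delta_pos":[0,0,0],"dr":[0,0,0]}]'
python3 - <<'E'
from fit import *
inv=lambda q:np.array([[np.cos(p[2]),np.sin(p[2])],[-np.sin(p[2]),np.cos(p[2])]])@(np.array(q)[:2]-p[:2])
print(inv(get_state()["eef_pos"]))
g=grab_frame("top")[:,:,::-1];s=grab_frame("scene")[:,:,::-1]
for c in("top","scene"):
  for n in("lamp_pointer","clip_tip"):
    print(c,n,[(np.round(x["location"],1),round(x["conf"],2),inv(at(c,x["location"],.024))) for x in mark_of(c,n)[:3]])
cv2.imwrite("pics/i.png",np.hstack([cv2.resize(g[200:250,235:295],(400,333),interpolation=3),cv2.resize(s[205:255,215:275],(400,333),interpolation=3)]))
E
```

```text
t: 20.8
eef_pos: [0.4901, 0.2362, 0.0979]
ee_rot: [3.141, -0.0, -2.719]
force: [-2.0, 2.4, 1.0]
width: 0.0117
gripper_force: 20.0
t: 21.8
eef_pos: [0.5458, 0.1105, 0.0979]
ee_rot: [-3.141, -0.0, -2.721]
force: [1.9, -2.3, -0.9]
width: 0.0119
gripper_force: 20.0
[-0.0003  0.0329]
top lamp_pointer []
top clip_tip [(array([265.8, 220.5]), 0.41, array([-0.035 , -0.0045]))]
scene lamp_pointer [(array([236.5, 229.3]), 0.75, array([-0.0599,  0.0285])), (array([165.7, 196.6]), 0.64, array([0.0459, 0.3613]))]
scene clip_tip [(array([348.3, 224.6]), 0.5, array([ 0.0804, -0.3314])), (array([248.4, 226.7]), 0.49, array([-0.0343, -0.0056]))]
```

View pics/i.png

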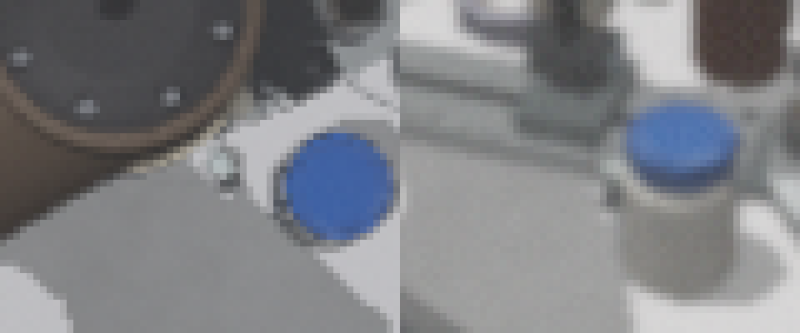

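The clip block is at (218,163) in the left crop, which gives y ≈ -0.004 in the reader frame. I'll move the lamp there, release, back off and measure.

```bash
python3 -m handwheel '[{"delta_pos":[0.15,-0.34,0],"dr":[0,0,0]},{"delta_pos":[0.15,-0.34,0],"dr":[0,0,0]},{"delta_pos":[0.12,-0.27,0],"dr":[0,0,0]},{"delta_pos":[0.08,-0.18,0],"dr":[0,0,0]},{"delta_pos":[0,0,0],"dr":[0,0,0]},{"delta_pos":[0,0,0],"dr":[0,0,0]}]'
python3 -m handwheel '[{"delta_pos":[0,0,0],"dr":[0,0,0]},{"delta_pos":[0,0,0],"dr":[0,0,0]},{"delta_pos":[0,0,0],"dr":[0,0,0]},{"delta_pos":[0,0,0],"dr":[0,0,0]},{"delta_pos":[0,0,0.5],"dr":[0,0,0]},{"delta_pos":[0,0,0.9],"dr":[0,0,0]},{"delta_pos":[0,0,0.9],"dr":[0,0,0]},{"delta_pos":[-0.4,0.9,0.5],"dr":[0,0,0]},{"delta_pos":[-0.4,0.9,0],"dr":[0,0,0]},{"delta_pos":[-0.4,0.9,0],"dr":[0,0,0]}]' 0
python3 -m handwheel '[{"delta_pos":[-0.3,0.9,0],"dr":[0,0,0]},{"delta_pos":[-0.3,0.9,0],"dr":[0,0,0]},{"delta_pos":[-0.3,0.9,0],"dr":[0,0,0]},{"delta_pos":[-0.3,0.9,0],"dr":[0,0,0]},{"delta_pos":[-0.3,0.9,0],"dr":[0,0,0]},{"delta_pos":[0,0,0],"dr":[0,0,0]}]'
python3 - <<'E'
from fit import *
inv=lambda q:np.array([[np.cos(p[2]),np.sin(p[2])],[-np.sin(p[2]),np.cos(p[2])]])@(np.array(q)[:2]-p[:2])
print(inv([.5609,.0767]))
for k in range(2):
 G=np.mean([grab_frame("top")[:,:,::-1].astype(float) for _ in range(4)],0).astype(np.uint8) if k==0 else G
 S_=np.mean([grab_frame("scene")[:,:,::-1].astype(float) for _ in range(4)],0).astype(np.uint8) if k==0 else S_
 for c in("top","scene"):
  for n in("lamp_pointer","clip_tip","lamp_grip"):
    print(c,n,[(np.round(x["location"],1),round(x["conf"],2),inv(at(c,x["location"],.1 if "grip" in n else .024))) for x in mark_of(c,n)[:2]])
cv2.imwrite("pics/G.png",G);cv2.imwrite("pics/S.png",S_)
cv2.imwrite("pics/j.png",np.hstack([cv2.resize(G[200:238,245:285],(400,380),interpolation=3),cv2.resize(S_[205:243,230:270],(400,380),interpolation=3)]))
E
```

```text
t: 22.7
eef_pos: [0.5605, 0.0776, 0.0979]
ee_rot: [-3.141, -0.0, -2.72]
force: [1.2, -1.8, -0.4]
width: 0.012
gripper_force: 20.0
t: 23.7
eef_pos: [0.5239, 0.1603, 0.1828]
ee_rot: [3.141, 0.002, -2.72]
force: [0.6, -0.2, 0.0]
width: 0.0435
gripper_force: 0.0
t: 24.3
eef_pos: [0.4785, 0.2971, 0.182]
ee_rot: [3.141, 0.001, -2.717]
force: [0.3, -0.3, -0.0]
width: 0.0435
gripper_force: 0.0
[-0.0002 -0.0041]
top lamp_pointer [(array([264.5, 220.9]), 0.8, array([-0.0346,  0.0002])), (array([259.5, 184.7]), 0.7, array([ 0.0903, -0.0322]))]
top clip_tip [(array([268.3, 220.2]), 0.43, array([-0.0374, -0.013 ]))]
top lamp_grip [(array([261.2, 209.2]), 0.8, array([ 0.0024, -0.0006])), (array([313.8, 188.5]), 0.67, array([ 0.0001, -0.1889]))]
scene lamp_pointer [(array([247.2, 228.4]), 0.49, array([-0.0443, -0.0047]))]
scene clip_tip []
scene lamp_grip [(array([251. , 200.3]), 0.78, array([0.0159, 0.0007]))]
top lamp_pointer [(array([264.5, 220.9]), 0.8, array([-0.0346,  0.0002])), (array([259.5, 184.7]), 0.7, array([ 0.0903, -0.0322]))]
top clip_tip [(array([268.3, 220.2]), 0.43, array([-0.0374, -0.013 ]))]
top lamp_grip [(array([261.2, 209.2]), 0.8, array([ 0.0024, -0.0006])), (array([313.8, 188.5]), 0.67, array([ 0.0001, -0.1889]))]
scene lamp_pointer [(array([247.2, 228.4]), 0.49, array([-0.0443, -0.0047]))]
scene clip_tip []
scene lamp_grip [(array([251. , 200.3]), 0.78, array([0.0159, 0.0007]))]
```

View pics/j.png

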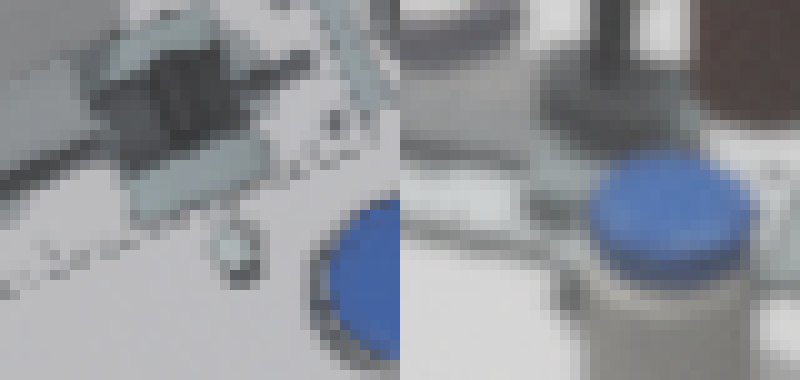

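In the left crop the carriage's near edge centres at about (202,200), and the clip block at (237,248) seems a few mm further toward the carousel. I've used my ten pictures, so I'll check with numeric profiles along the rail.

```bash
cat > prof.py <<'E'
from fit import *
def rect(img,z):
    xs=np.arange(-.070,.045,.001);ys=np.arange(-.044,.045,.001)
    m=np.array([[proj("top",w(p,(x,y,z))) for y in ys] for x in xs]).astype(np.float32)
    return xs,ys,cv2.remap(img,m[...,0],m[...,1],cv2.INTER_CUBIC).astype(float)
if __name__=="__main__":
    xs,ys,R=rect(cv2.imread("pics/G.png"),.026)
    print("y ",*[f"{int(round(y*1e3)):4d}" for y in ys[::2]])
    for a in range(-66,-10,4):
        b=R[(xs>=a/1e3-.0001)&(xs<a/1e3+.0039)].mean(0)
        print(a,"gr",*[f"{v:4.0f}" for v in b.mean(1)[::2]]);print(a,"g-r",*[f"{v:4.0f}" for v in (b[:,1]-b[:,2])[::2]])
E
python3 prof.py
```

```text
Traceback (most recent call last):
  File "prof.py", line 7, in <module>
    xs,ys,R=rect(cv2.imread("pics/G.png"),.026)
            ~~~~^^^^^^^^^^^^^^^^^^^^^^^^^^^^^^^
  File "prof.py", line 4, in rect
    m=np.array([[proj("top",w(p,(x,y,z))) for y in ys] for x in xs]).astype(np.float32)
                 ~~~~^^^^^^^^^^^^^^^^^^^^
  File "h.py", line 9, in proj
    c=calibration(cam);E=np.array(c["extrinsics"]);q=E[:3,:3]@np.array(p)+E[:3,3]
ValueError: time passes only in moves, steps and waits
```

```bash
cat >> h.py <<'E'
import functools
calibration=functools.lru_cache(None)(calibration)
E
python3 prof.py
```

```text
y   -44  -42  -40  -38  -36  -34  -32  -30  -28  -26  -24  -22  -20  -18  -16  -14  -12  -10   -8   -6   -4   -2    0    2    4    6    8   10   12   14   16   18   20   22   24   26   28   30   32   34   36   38   40   42   44
-66 gr  100  103  108  104   92   98  110  126  148  174  185  191  189  191  190  180  171  162  152  145  148  163  180  188  189  189  189  188  188  188  188  189  188  188  188  188  188  188  188  188  188  188  188  188  188
-66 g-r   26   25   18   12    8    3    2    2    1   -0   -1   -0    0    0    0    0    0    1    1    1    1    0    1    0   -0   -0   -0    0    0    0    0   -1   -0    0   -0   -0    0    0    0    0    0    0   -1   -0   -0
-62 gr  108  111  122  130  133  142  158  171  182  187  190  189  190  192  181  160  124  100   94   95   90  106  141  174  186  190  189  189  189  189  188  188  188  188  188  188  188  188  188  188  188  188  188  188  188
-62 g-r   18   12    5    2    1    0    0   -0   -0   -1   -1   -1   -1   -0    0    1    1    1    2    2    2    2    0    0   -0   -0    0    0    0    0    0    0   -0   
[... 4937 characters left out ...]
88
-18 g-r    0    0    0   -0   -0   -0    1    4    6    8    9    8    9   10   10   10    9   10   10   10    9    9   10   10    9    8   10   10   10   10   11   10    6    3    1   -0   -0   -0    0    0    0   -0    0    0    0
-14 gr  190  190  183  174  168  170  161  143  119  100   92   90   93   99  104  102   98   92   90   85   84   87   99  104  103   96   94   95   98   94   96  105  126  155  179  187  190  188  188  188  188  188  188  188  189
-14 g-r    0    0    0    1    2    2    2    2    3    4    4    4    4    5    5    4    4    4    4    4    4    4    4    5    4    4    4    5    4    4    5    6    6    3    0    0   -0    0    0    0    0    0   -0    0   -0
```

The carriage is centred at y = -4.4 mm and the clip at about -5.3 mm, so they agree within about 1 mm against the 4 mm limit. One last check on the vial and jar, then I'll hand in.

Run:
```python
from fit import *
print("reading",w(p,(0,-.098,.024)))
for c in("top","scene"):
  grab_frame(c)
  for n,z in(("vial",.024),("big_weight",.024),("small_weight",.024),("left_jar",.004),("tray",0)):
    print(c,n,[(np.round(x["location"],1),round(x["conf"],2),at(c,x["location"],z)[:2]) for x in mark_of(c,n)[:2]])
G=cv2.imread("pics/G.png")
# dark vial cap: centroid near its predicted place
u=proj("top",w(p,(0,-.098,.08)));x,y=np.round(u).astype(int);g=G[y-6:y+7,x-6:x+7].mean(2);m=g<90
yy,xx=np.nonzero(m);print("cap offset px",xx.mean()-6+x-u[0],yy.mean()-6+y-u[1],m.sum())
```

```text
reading [ 0.5992 -0.009   0.024 ]
top vial [(array([282.4, 201.1]), 0.4, array([0.5992, 0.0056]))]
top big_weight [(array([310.8, 205.2]), 0.55, array([ 0.5877, -0.0945]))]
top small_weight [(array([312.5, 189.3]), 0.43, array([ 0.6443, -0.1   ]))]
top left_jar [(array([357.7, 223. ]), 0.73, array([ 0.5313, -0.2647]))]
top tray [(array([358., 223.]), 0.75, array([ 0.5316, -0.2669])), (array([288.7, 203. ]), 0.52, array([ 0.5956, -0.019 ]))]
scene vial [(array([283.1, 278.1]), 0.53, array([ 0.4226, -0.1748])), (array([278.7, 224.9]), 0.41, array([ 0.607 , -0.0104]))]
scene big_weight [(array([294. , 242.8]), 0.46, array([ 0.567 , -0.1061])), (array([246.2, 228.7]), 0.4, array([0.5174, 0.0597]))]
scene small_weight [(array([296.4, 240.2]), 0.28, array([ 0.5825, -0.1043]))]
scene left_jar [(array([330. , 277.6]), 0.63, array([ 0.5317, -0.2663]))]
scene tray [(array([332.3, 280.5]), 0.91, array([ 0.5298, -0.2759])), (array([232. , 208.9]), 0.45, array([0.5902, 0.2024]))]
cap offset px -0.10401464901565305 0.24384986636167127 40
```

The cap sits within 0.3 px of the reading spot, and the jar is in the tray.

```bash
python3 -c "
from station import *
print(job_done())"
```

```text
the job is handed in; nothing more can be done
None
```

The job is handed in at about 25 s of the 72 s limit, with no verdict returned: by my last measurements the jar is upright in the tray, the vial is within about 1 mm of the reading spot, and the lamp pointer is about 1 mm from the clip along the rail.

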